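# Slide the last lock plate onto the pile and square it up in the stacking nest

## Robot

A 7-joint arm with a two-finger parallel gripper is mounted at the origin on the work surface. World frame = base frame: x ahead of the robot, y to its left, z up, the work surface at z = 0. Lengths are in m, angles in rad, forces in N, time in s.
With the tool pointing down it reaches from about 0.425 to 0.925 m from the base axis. Payload 6.8 kg.
Tool frame: the origin (TCP) lies at the very end of the fingers, on their centre line; the grasp point (between the pads) lies 19 mm behind it; z points along the fingers, y is the line along which they close (so a half turn about z gives the same grasp; the last joint's range is limited). The gripper opens to 85 mm and grips with 20 to 120 N. Pads are 22 mm wide; open, the fingers measure 114 mm over their backs; the gripper's body (76 mm by 85 mm) begins 54 mm behind the grasp point. The pads swing forward as they close: fully open they stand 13 mm farther back than shut.
Start: joints at [-1.393, 0.477, 0.022, 1.555, -0.011, 1.109, -0.083], TCP at [0.19, 0.648, 0.231] pointing down, gripper open.
Joint ranges: [-2.96, 2.96], [-0.34, 2.1], [-1.41, 1.46], [0.24, 2.44], [-1.37, 4.51], [0.17, 1.92], [-2.96, 2.96]. Speed limits (rad/s): [2.39, 2.39, 3.14, 3.14, 3.14, 3.14, 3.14].

## Interface

Orientations are given as a rotation vector (axis times angle).
In Python, from bench import r gives the robot as it stands. The module is installed in compiled form; this text tells all that it offers.
- The arm moves only by the tool servo_tool, never from a script. Its argument "commands" is a list of rows, each a list of 7 numbers: the turn, a rotation vector about the world's x, y, z in degrees, then the shift along the world's x, y, z in mm, then the closure, from 0 (fully open) to 1 (shut). A call has 1 to 5 rows; each row is the pose to reach, as a shift and turn from the pose commanded when the call began; what a row does not reach only later rows make up. A row lasts 1/12 s, in which the tool goes at most 41.7 mm and 7.16 degrees, less where a joint would pass 70% of its speed; a pose out of reach is approached as far as the arm can. A call with a gripper value outside its range is refused whole. The fingers move at their own pace and stop on an object; "force" is the grip in N (left out, the last holds). Time passes only in rows, so rows that repeat a pose let the fingers close. It gives the time, the measured TCP pose, the force, the opening and the grip force at its end, in the units of the state.
- r.get_obs(): the state, without advancing time (a new reading comes with each control period).
- r.grab_frame(name): name is "scene" or "top"; returns (picture, depth): 384x512x3 uint8, blue, green, red; 384x512 float32, m along the optical axis (not along the pixel's ray), 0 where there is no reading.
- r.camera_info(name): a dict with "vertical_fov" (degrees; the focal length in pixels is half the picture's height over the tangent of half this angle, whatever the lens; pixels are square), "cx", "cy" (the principal point, pixels), "cam_to_world" (4x4, takes a point from camera to world coordinates). Camera axes: x right, y up, looking along -z (the intrinsics and any distortion apply to the point x, -y, -z); pixel columns grow to the right and rows downward; lengths in m; the calibration is good to about 2 mm. A picture is of the moment at which its call begins. camera_info takes no time and is no camera call.
- r.hand_in(): hands the job in; it is judged then, once.
The state is a dict: "clock": time; "joints": joint angles; "qvel": joint speeds; "tau": joint torques, N m; "tcp_pos": TCP position; "orientation": TCP orientation; "contact_force": force on the tool from outside, world axes, zero at the start; "moment": the same for the moment, N m; "grip_width": finger opening in m; "gripper_force": force on a finger pad.
Only numpy, scipy, OpenCV 4.12 (cv2) and the standard library are available. Lean on these libraries where they do the work, as an engineer would, in place of code of your own. Each camera call takes 0.05 s, during which the arm holds its last target. There are 200 camera calls.

## Task

Slide the loose red lock plate off the blue ledge onto the two plates in the stacking nest, so that it lies flat between ledge and side fence, and push the pile fully home so that all three plates lie square on one another with their far edges against the back fence. Keep the plates flat (no tipping) and leave the padlocks, jar, bowl and screwdriver where they are.

Things in the scene. Friction and masses are not known exactly. Their poses are not given: they have to be found in the camera images.
- nest: stacking nest fixed on the bench; origin on the bench surface. In its frame (mm): blue ledge block x -42..50, y -125..0, top z 27; beside it the pocket y 0..96, floor is the bench (z 0), open to -x and above; aluminium back fence x 50..60, y -125..106, top z 45, behind ledge and pocket; aluminium side fence y 96..106, x -30..50, top z 45. The ledge's -y end is free. Yaw varies
- pocket (a point): point on the pocket's floor, (0, 48, 0) mm in the nest's frame, same axes: a plate fully home has its origin above it, its far (+x) edge on the back fence, 4 mm of total play in y between ledge and side fence, its near edge 8 mm proud of the ledge's front
- ledge (a point): centre of the ledge's top face, 27 mm above the bench (3 mm higher than the 24 mm pile of two); same axes as the nest
- plate_low: red flat rigid plate, 100 x 92 x 12 mm (x, y, z), about 0.2 kg, a steel lock disc drawn on its middle; origin at the centre of its underside. Starts in the pocket on the bench, 10 to 35 mm short of the back fence
- plate_mid: red flat rigid plate, 100 x 92 x 12 mm (x, y, z), about 0.2 kg, a steel lock disc drawn on its middle; origin at the centre of its underside. Starts in the pocket on plate_low, 10 to 35 mm short of the back fence
- plate_loose: red flat rigid plate, 100 x 92 x 12 mm (x, y, z), about 0.2 kg, a steel lock disc drawn on its middle; origin at the centre of its underside. Starts skewed on the blue ledge; it is to be the top of the pile
- padlock_a: loose bystander: padlock lying flat, red body 40 x 48 x 20 mm (x, y, z) with a steel shackle reaching 64 mm from the origin along its +y; origin at the underside centre of the red body; lies in front of the ledge
- padlock_b: loose bystander: padlock lying flat, red body 40 x 48 x 20 mm (x, y, z) with a steel shackle reaching 64 mm from the origin along its +y; origin at the underside centre of the red body; lies behind the back fence
- padlock_c: loose bystander: padlock lying flat, red body 40 x 48 x 20 mm (x, y, z) with a steel shackle reaching 64 mm from the origin along its +y; origin at the underside centre of the red body; lies to the side of the bench
- grease_jar: loose bystander: jar, 48 mm diameter, 60 mm high, outside the side fence; origin at the centre of its underside
- bowl: loose bystander: steel bowl, 100 mm rim diameter, 40 mm high; origin at the centre of its underside
- screwdriver: loose bystander: screwdriver, 200 mm long, lying along its x at the right of the bench; origin on its underside
Not all that is in view belongs to the job. Leave any green look-alike of the plate_mid alone.

How it is judged:
By the outcome, as a careful person would: the job done as asked, in the order asked, and still so for the second after the job is handed in, with the robot touching nothing.
It also fails if it takes over 43 s, if anything falls off the work surface, if the arm or the gripper's body presses on something with over 40 N, if the wrist force passes 120 N, or if a joint passes its speed limit or range.

## Working session

There is one attempt and no reset: what is moved stays moved. The work goes in short steps, Python scripts to look and compute and a tool call to move; the robot and the scene stay as the last step left them, time stands still between calls to the robot, and variables do not carry over. Pictures are saved under pics/ and viewed, at most 10 in all, crops included, and the job is handed in when it is done.

Besides the shell and the picture viewer there is one more tool, called after "Request:" as a command line: name --pt "numbers of a row" for each row, then --argument value for the rest. servo_tool: Moves the arm, as the interface text tells. Its arguments: {"type":"object","properties":{"commands":{"type":"array"},"force":{"type":"number"}},"required":["commands"]}

```bash
mkdir -p pics; cat > h.py <<'E'
import numpy as np, cv2
from bench import r
def K(n):
    c=r.camera_info(n); f=192/np.tan(np.radians(c["vertical_fov"]/2)); return c,f
def world(n,depth=None,uv=None,z=None):
    """depth map -> HxWx3 world points; or pixels uv at height z"""
    c,f=K(n); M=np.array(c["cam_to_world"])
    if uv is None:
        v,u=np.mgrid[:384,:512].astype(float)
        P=np.stack([(u-c["cx"])/f*depth,-(v-c["cy"])/f*depth,-depth],-1)
        return P@M[:3,:3].T+M[:3,3]
    uv=np.atleast_2d(uv).astype(float)
    d=np.stack([(uv[:,0]-c["cx"])/f,-(uv[:,1]-c["cy"])/f,-np.ones(len(uv))],-1)@M[:3,:3].T
    return M[:3,3]+d*((z-M[2,3])/d[:,2])[:,None]
E
python3 - <<'E'
from h import *
for n in("scene","top"):
    p,d=r.grab_frame(n); np.savez(n+"0.npz",p=p,d=d); cv2.imwrite(f"pics/{n}0.png",cv2.resize(p,(800,600)))
    print(r.camera_info(n))
o=r.get_obs(); print(o)
E
```

```text
{'vertical_fov': 44.115308829253216, 'cx': 242.55356345807576, 'cy': 194.8176652996219, 'cam_to_world': array([[-1.14941813e-01, -8.50014697e-01,  5.14065555e-01,
         1.28817044e+00],
       [ 9.93372104e-01, -9.86106498e-02,  5.90576209e-02,
         9.60425208e-02],
       [ 4.92492634e-04,  5.17446572e-01,  8.55715375e-01,
         1.28315409e+00],
       [ 0.00000000e+00,  0.00000000e+00,  0.00000000e+00,
         1.00000000e+00]])}
{'vertical_fov': 52.01047626445488, 'cx': 257.5503241005679, 'cy': 198.06919581274394, 'cam_to_world': array([[-4.92130394e-04,  9.82766032e-01, -1.84853144e-01,
         3.23781884e-01],
       [-9.99839916e-01, -3.78980714e-03, -1.74865411e-02,
        -1.99457282e-02],
       [-1.78857364e-02,  1.84814947e-01,  9.82610572e-01,
         1.35474973e+00],
       [ 0.00000000e+00,  0.00000000e+00,  0.00000000e+00,
         1.00000000e+00]])}
{'clock': 0.1, 'joints': array([-1.39308545,  0.47774542,  0.02232655,  1.55637093, -0.0115249 ,
        1.10927601, -0.08308008]), 'qvel': array([-9.89007772e-04, -2.84644722e-03, -1.91437993e-03, -2.81702854e-03,
       -2.02737356e-03,  7.01647507e-05, -4.58107397e-04]), 'tau': array([ 4.57763497e-03, -5.97762930e+01,  1.61358386e+00, -2.81955045e+01,
        1.27685085e-02,  5.04531810e-03,  1.88757554e-05]), 'tcp_pos': array([0.19014889, 0.64710108, 0.2303961 ]), 'orientation': array([-4.47336456e-01, -3.10943276e+00,  2.61666111e-03]), 'contact_force': array([-0.19692035, -0.53624959, -0.65337074]), 'moment': array([0.01055639, 0.00305784, 0.01171438]), 'gripper_force': 0.0, 'grip_width': 0.08494415112484968}
```

View pics/scene0.png

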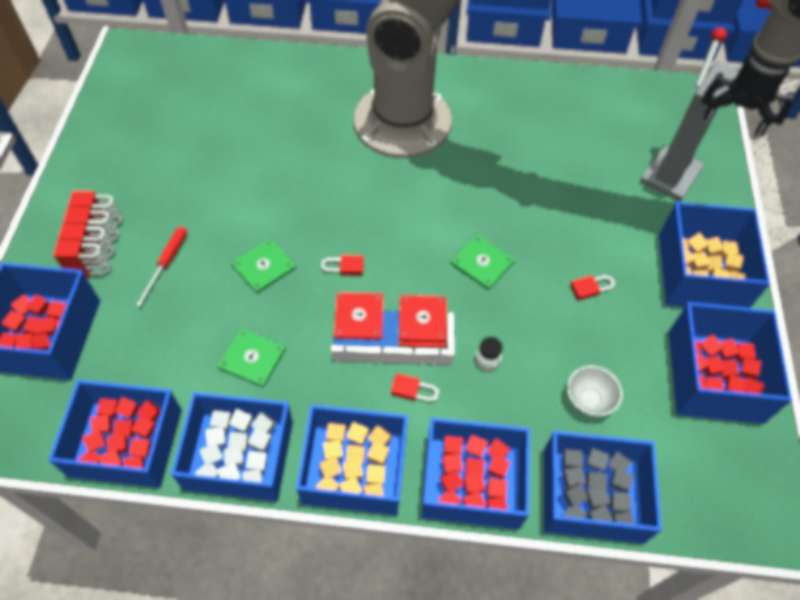

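View pics/top0.png

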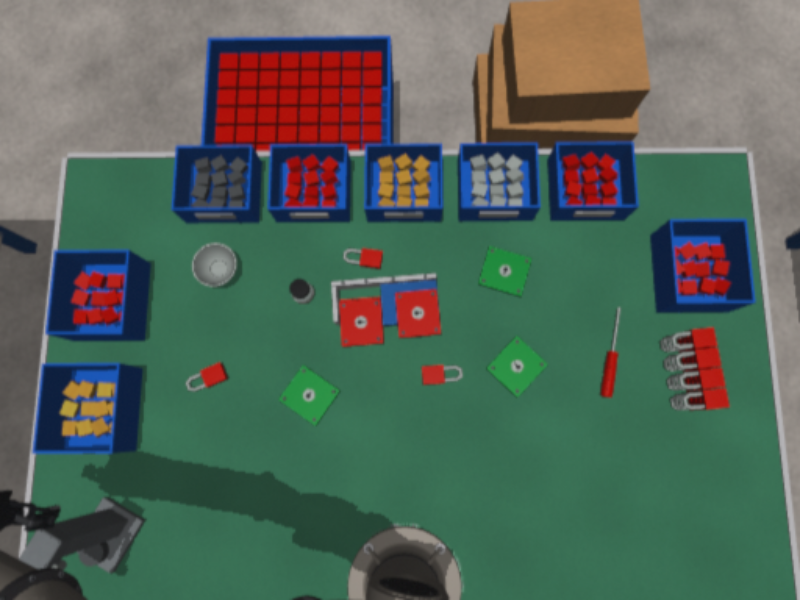

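The scene view shows the nest at (395,330) in the 800x600 picture. The top view shows the pile at (360,321), the loose plate on the blue ledge at (418,313), padlock_a at (440,374) and the green look-alikes on the bench. Only the two red plates in the nest fit the description. I'll confirm this in an enlarged crop.

```bash
python3 - <<'E'
from h import *
D=np.load("top0.npz"); p,d=D["p"],D["d"]
cv2.imwrite("pics/crop_top.png",cv2.resize(p[165:265,190:310],None,fx=6,fy=6,interpolation=cv2.INTER_CUBIC)[:600])
for n in("top","scene"):
    D=np.load(n+"0.npz"); p,d=D["p"],D["d"]; W=world(n,d)
    b,g,rr=[p[...,i].astype(int) for i in range(3)]
    red=(rr>120)&(g<80)&(b<80)
    N,L,S,C=cv2.connectedComponentsWithStats(red.astype(np.uint8))
    for i in range(1,N):
        if S[i,4]<60: continue
        m=L==i; w=W[m]; print(n,S[i],np.median(w,0).round(4),np.percentile(w[:,2],[10,90]).round(4))
E
```

```text
top [193  33  12  11 121] [ 1.5133  0.3165 -0.4859] [-0.4941 -0.4798]
top [206  33  12  11 122] [ 1.5125  0.2523 -0.4862] [-0.4959 -0.479 ]
top [219  33  12  10 118] [ 1.5144  0.1812 -0.4861] [-0.4973 -0.4797]
top [232  33  12  10 112] [ 1.5121  0.1134 -0.4862] [-0.4979 -0.4791]
top [141  34  11  10 109] [ 1.5127  0.5923 -0.4849] [-0.4959 -0.4782]
top [154  34  11  10 110] [ 1.5117  0.5237 -0.4861] [-0.4935 -0.4784]
top [167  34  12  10 111] [ 1.5113  0.4536 -0.4844] [-0.4915 -0.4774]
top [180  34  12  10 113] [ 1.5121  0.3879 -0.4857] [-0.4927 -0.4796]
top [140  45  12  11 124] [ 1.4484  0.5902 -0.4864] [-0.4931 -0.4795]
top [153  45  12  11 126] [ 1.4477  0.5243 -0.485 ] [-0.4926 -0.4792]
top [166  45  12  10 119] [ 1.4502  0.4545 -0.4865] [-0.4947 -0.4786]
top [179  45  12  10 117] [ 1.4472  0.3868 -0.4862] [-0.4942 -0.4797]
top [193  45  11  10 110] [ 1.4471  0.3183 -0.4854] [-0.492  -0.4796]
top [206  45  12  10 117] [ 1.4468  0.2508 -0.4856] [-0.4924 -0.4786]
top [219  45  12  10 119] [ 1.4469  0.1808 -0.4849] [-0.4909 -0.4779]
top [232  44  12  11 122] [ 1.4467  0.113  -0.4841
[... 3555 characters left out ...]
 0.0442] [0.0358 0.0524]
scene [256 191  29  31 726] [0.5673 0.0989 0.0229] [0.0131 0.0269]
scene [447 217  42  34 838] [0.602  0.6782 0.0452] [0.0361 0.0532]
scene [251 241  16  15 170] [0.7029 0.0769 0.0189] [0.0139 0.0225]
scene [ 54 256  34  39 412] [ 0.8342 -0.4478  0.0453] [0.0365 0.0534]
scene [ 70 257  32  41 591] [ 0.856  -0.3829  0.0438] [0.035  0.0516]
scene [285 280  10  13  99] [0.8169 0.171  0.0395] [0.0352 0.0466]
scene [313 282  12  25 170] [0.8335 0.2513 0.0484] [0.0413 0.0536]
scene [297 295  12  27 243] [0.8772 0.2105 0.0447] [0.0354 0.0532]
scene [283 296  12  24 148] [0.8814 0.1708 0.0496] [0.0399 0.0559]
scene [312 312  11  12  77] [0.9045 0.2494 0.0463] [0.0355 0.0512]
```

View pics/crop_top.png

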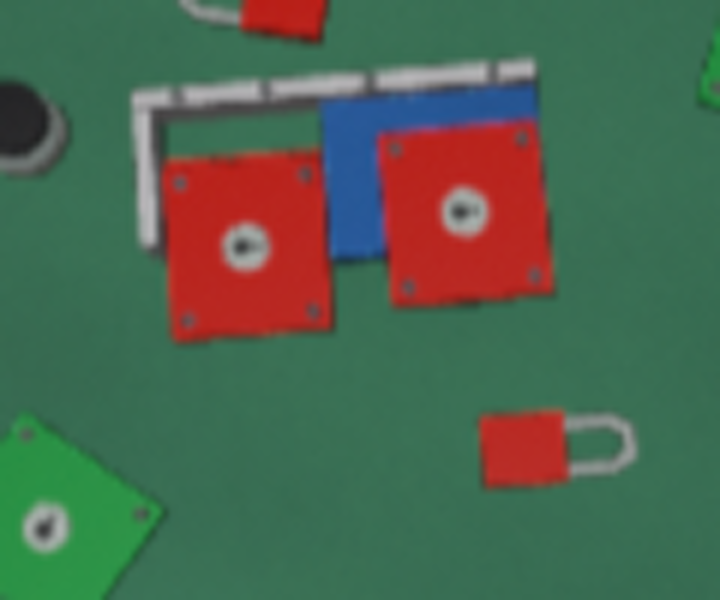

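The crop shows two red plates in the nest. The pile's corners are about (163,160), (322,152), (333,329) and (173,342). The loose plate's are (378,133), (537,121), (553,293) and (393,307). The fence's outer corners are at (133,92) and (535,58), and the ledge's front-left corner is at (332,260). I'll take an enlarged scene crop to cross-check these.

```bash
python3 - <<'E'
from h import *
D=np.load("scene0.npz"); p=D["p"]
cv2.imwrite("pics/crop_scene.png",cv2.resize(p[175:240,200:310],None,fx=7,fy=7,interpolation=cv2.INTER_CUBIC))
E
```

```text
(no output)
```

View pics/crop_scene.png

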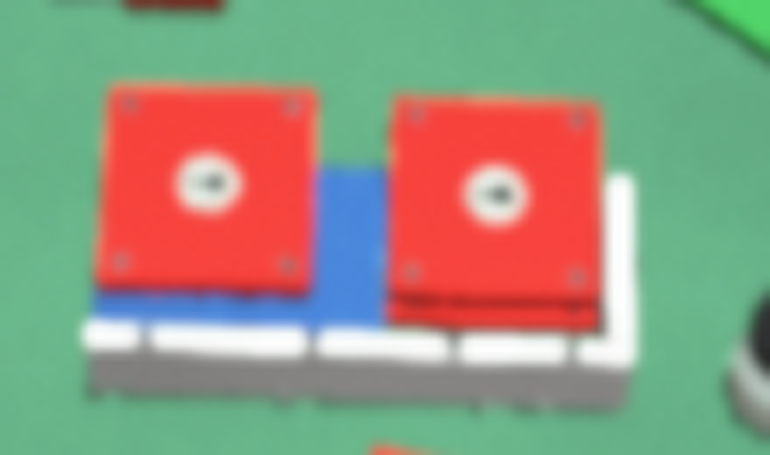

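The scene crop shows the loose plate's corners at (110,87), (318,90), (312,289) and (97,284), and the pile top's at (393,98), (600,102), (602,296) and (388,293). The lower plate reaches slightly farther toward the back fence. The fence's outer corners are at (634,366) and (84,346).

```bash
cat > fit.py <<'E'
from h import *
from scipy.optimize import least_squares
def fit(obj,w):  # obj Nx2 mm, w Nx2 m ; -> x,y,yaw(deg), resid mm
    o=np.array(obj)/1e3; w=np.array(w)
    f=lambda q:((o@np.array([[np.cos(q[2]),-np.sin(q[2])],[np.sin(q[2]),np.cos(q[2])]]).T+q[:2]-w)).ravel()
    s=least_squares(f,[.55,0,0],loss="soft_l1",f_scale=.002); return s.x[:2]*1e3,np.degrees(s.x[2]),(s.fun.reshape(-1,2)*1e3).round(1).tolist()
def px(c,k,o): return (np.array(c,float)+.5)/k-.5+np.array(o)
E
python3 - <<'E'
from fit import *
def W(n,c,z): return world(n,uv=px(c,*((6,(190,165)) if n=="top" else (7,(200,175)))),z=z)[:,:2]
P=[[50,46],[50,-46],[-50,-46],[-50,46]]
T="top";S="scene"
print("loose T",fit(P,W(T,[(378,133),(537,121),(553,293),(393,306)],.039)))
print("mid T",fit(P,W(T,[(163,160),(322,152),(333,327),(173,340)],.024)))
print("loose S",fit(P,W(S,[(312,289),(97,284),(110,87),(318,90)],.039)))
print("mid S",fit(P,W(S,[(602,296),(388,293),(393,98),(600,102)],.024)))
for n,o in((T,[[(462,211)],[(246,247)]]),(S,[[(208,183)],[(496,195)]])):
    print("disc",n,W(n,o[0],.039)*1e3,W(n,o[1],.024)*1e3)
NT=[(60,106,45,133,92),(60,-125,45,536,59),(-30,106,45,142,248),(-30,96,45,156,248),(-42,0,27,331,261),(50,0,27,322,100)]
NS=[(60,106,45,634,366),(60,-125,45,84,347),(-30,106,45,634,175),(50,-125,45,84,320),(50,96,45,606,338)]
for n,L in((T,NT),(S,NS)):
    print("nest",n,fit([l[:2] for l in L],[W(n,[l[3:]],l[2]/1e3)[0] for l in L]))
E
```

```text
loose T (array([564.42118661, -29.01467008]), np.float64(4.5538575824258425), [[-0.2, 0.4], [0.5, -0.7], [-0.1, -0.7], [-0.3, 1.0]])
mid T (array([549.18679215,  95.38936231]), np.float64(3.955788366480125), [[-2.8, -0.1], [-0.8, -0.2], [1.1, -0.2], [1.9, 0.6]])
loose S (array([567.55284981, -26.80926211]), np.float64(5.192167497523749), [[-0.0, 0.2], [0.2, 0.1], [-0.4, -0.1], [0.3, -0.2]])
mid S (array([549.34874932,  97.35062872]), np.float64(4.930801246598837), [[1.2, 0.3], [-0.1, 0.5], [-0.8, -0.2], [-0.1, -0.7]])
disc top [[565.37650096 -27.22820415]] [[547.65680642  96.33569911]]
disc scene [[566.25561955 -27.54827061]] [[549.03582498  97.44718972]]
nest top (array([582.03164265,  50.24352514]), np.float64(4.4534572276221684), [[-0.4, 0.4], [-0.7, 0.1], [0.1, 0.4], [0.9, -1.7], [1.3, -0.5], [-1.1, 0.9]])
nest scene (array([583.84127109,  51.23540293]), np.float64(4.412377655731001), [[-1.9, -0.4], [-1.8, -0.4], [1.3, -1.4], [1.0, 0.8], [0.8, 1.4]])
```

Request:
servo_tool --pt "0 0 -2.8 15.4 -30 -4 0.75" --pt "0 0 -5.6 30.8 -60 -8 0.75" --pt "0 0 -8.4 46.2 -90 -12 0.75" --pt "0 0 -11.2 61.6 -120 -16 0.75" --pt "0 0 -14 77 -150 -20 0.75" --force 40

```text
clock: 0.52
tcp_pos: [0.2677, 0.4958, 0.2107]
orientation: [-0.827, -3.031, 0.001]
contact_force: [0.3, 0.6, 0.7]
grip_width: 0.0255
gripper_force: 0.0
```

Request:
servo_tool --pt "0 0 -2.8 15.4 -30 -4 0.75" --pt "0 0 -5.6 30.8 -60 -8 0.75" --pt "0 0 -8.4 46.2 -90 -12 0.75" --pt "0 0 -11.2 61.6 -120 -16 0.75" --pt "0 0 -14 77 -150 -20 0.75"

```text
clock: 0.93
tcp_pos: [0.3446, 0.3459, 0.191]
orientation: [-1.19, -2.907, 0.0]
contact_force: [0.8, -0.1, -0.7]
grip_width: 0.0215
gripper_force: 0.0
```

Request:
servo_tool --pt "0 0 -2.8 15.4 -30 -4 0.75" --pt "0 0 -5.6 30.8 -60 -8 0.75" --pt "0 0 -8.4 46.2 -90 -12 0.75" --pt "0 0 -11.2 61.6 -120 -16 0.75" --pt "0 0 -14 77 -150 -20 0.75"

```text
clock: 1.35
tcp_pos: [0.4215, 0.196, 0.1711]
orientation: [-1.535, -2.741, 0.0]
contact_force: [0.4, 0.1, 0.3]
grip_width: 0.0212
gripper_force: 0.0
```

Request:
servo_tool --pt "0 0 -2.8 15.4 -30 -4 0.75" --pt "0 0 -5.6 30.8 -60 -8 0.75" --pt "0 0 -8.4 46.2 -90 -12 0.75" --pt "0 0 -11.2 61.6 -120 -16 0.75" --pt "0 0 -14 77 -150 -20 0.75"

```text
clock: 1.77
tcp_pos: [0.4986, 0.0461, 0.151]
orientation: [-1.858, -2.533, 0.0]
contact_force: [0.1, 0.7, -0.1]
grip_width: 0.0213
gripper_force: 0.0
```

Request:
servo_tool --pt "0 0 -2.8 15.4 -30 -4 0.75" --pt "0 0 -5.6 30.8 -60 -8 0.75" --pt "0 0 -8.4 46.2 -90 -12 0.75" --pt "0 0 -11.2 61.6 -120 -16 0.75" --pt "0 0 -14 77 -150 -20 0.75"

```text
clock: 2.18
tcp_pos: [0.5756, -0.1038, 0.1308]
orientation: [-2.152, -2.288, 0.0]
contact_force: [-0.2, 0.2, 0.3]
grip_width: 0.021
gripper_force: 0.0
```

Request:
servo_tool --pt "0 0 0.9 -3.6 0 -25 0.75" --pt "0 0 0.9 -3.6 0 -50 0.75" --pt "0 0 0.9 -3.6 0 -75 0.75" --pt "0 0 0.9 -3.6 0 -90 0.75" --pt "0 0 0.9 -3.6 0 -102 0.75"

```text
clock: 2.6
tcp_pos: [0.5705, -0.1022, 0.0273]
orientation: [-2.131, -2.306, 0.003]
contact_force: [-0.3, -0.4, -0.3]
grip_width: 0.0212
gripper_force: 0.0
```

```bash
python3 - <<'E'
from h import *
p,d=r.grab_frame("scene")
cv2.imwrite("pics/s1.png",cv2.resize(p[150:240,180:310],None,fx=6,fy=6,interpolation=cv2.INTER_CUBIC))
o=r.get_obs();print(o["tcp_pos"],o["contact_force"])
E
```

```text
[ 0.56969927 -0.10193983  0.0258884 ] [ 0.19721995  0.49138179 -2.37543187]
```

View pics/s1.png

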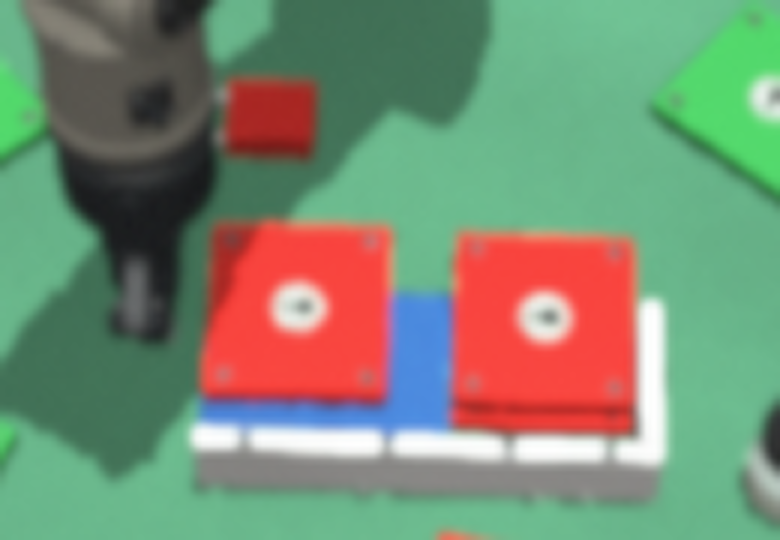

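The gripper is down beside the loose plate's outer edge, at crop pixel (140,330). It is clear of the plate and padlock_a is untouched. Next I lift it slightly and push along the nest's +y.

Request:
servo_tool --pt "0 0 0 0 0 4 0.75" --pt "0 0 0 -0.5 7 4 0.75" --pt "0 0 0 -1 14 4 0.75" --pt "0 0 0 -1.5 20 4 0.75" --pt "0 0 0 -2 26 4 0.75"

```text
clock: 3.07
tcp_pos: [0.5705, -0.0755, 0.0344]
orientation: [2.13, 2.307, 0.002]
contact_force: [0.3, -2.2, 0.7]
grip_width: 0.0213
gripper_force: 0.8
```

Request:
servo_tool --pt "0 0 0 -0.5 6 0 0.75" --pt "0 0 0 -1 12 0 0.75" --pt "0 0 0 -1.4 18 0 0.75" --pt "0 0 0 -1.8 24 0 0.75" --pt "0 0 0 -2.3 30 0 0.75"

```text
clock: 3.48
tcp_pos: [0.5673, -0.0458, 0.0333]
orientation: [-2.132, -2.307, 0.0]
contact_force: [0.3, -0.9, 2.0]
grip_width: 0.0216
gripper_force: 0.8
```

Request:
servo_tool --pt "0 0 0 -0.5 6 -1 0.75" --pt "0 0 0 -1 12 -2 0.75" --pt "0 0 0 -1.4 18 -3 0.75" --pt "0 0 0 -1.8 24 -3 0.75" --pt "0 0 0 -2.3 30 -3 0.75"

```text
clock: 3.9
tcp_pos: [0.5648, -0.0156, 0.03]
orientation: [-2.132, -2.307, 0.001]
contact_force: [1.1, -1.5, 0.0]
grip_width: 0.0212
gripper_force: 0.5
```

Request:
servo_tool --pt "0 0 0 -0.5 6 0 0.75" --pt "0 0 0 -1 12 0 0.75" --pt "0 0 0 -1.4 18 0 0.75" --pt "0 0 0 -1.8 24 0 0.75" --pt "0 0 0 -2.3 30 0 0.75"

```text
clock: 4.32
tcp_pos: [0.5627, 0.0144, 0.0303]
orientation: [-2.132, -2.307, -0.0]
contact_force: [0.6, -0.4, 0.1]
grip_width: 0.0216
gripper_force: 0.4
```

```bash
python3 - <<'E'
from h import *
p,d=r.grab_frame("scene")
cv2.imwrite("pics/s2.png",cv2.resize(p[150:240,180:310],None,fx=6,fy=6,interpolation=cv2.INTER_CUBIC))
o=r.get_obs();print(o["tcp_pos"],o["contact_force"])
E
```

```text
[0.56254867 0.01613371 0.03012032] [-0.14791519  1.06420081  0.17332626]
```

View pics/s2.png

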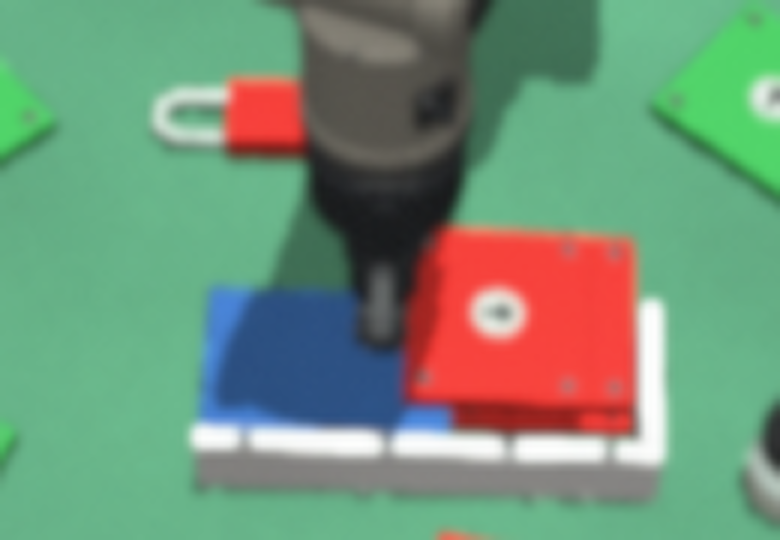

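The loose plate now overlaps the pile with its disc at crop (498,313). The pile's disc was at (545,317), so about 24 mm remain.

Request:
servo_tool --pt "0 0 0 -0.4 5 0 0.75" --pt "0 0 0 -0.8 10 0 0.75" --pt "0 0 0 -1.2 14 0 0.75" --pt "0 0 0 -1.4 18 0 0.75" --pt "0 0 0 -1.6 21 0 0.75"

```text
clock: 4.78
tcp_pos: [0.5611, 0.0351, 0.0303]
orientation: [-2.132, -2.307, -0.0]
contact_force: [0.0, -0.4, 0.0]
grip_width: 0.0214
gripper_force: 0.4
```

Request:
servo_tool --pt "0 0 0 0 1 -0.5 0.75" --pt "0 0 0 -0.1 2 -0.5 0.75" --pt "0 0 0 -0.2 2.5 -0.5 0.75" --pt "0 0 0 -0.3 3 -0.5 0.75" --pt "0 0 0 -0.3 3 -0.5 0.75"

```text
clock: 5.2
tcp_pos: [0.5609, 0.0376, 0.0298]
orientation: [2.132, 2.307, 0.0]
contact_force: [-0.1, -1.0, -0.9]
grip_width: 0.0217
gripper_force: 0.2
```

```bash
python3 - <<'E'
from h import *
p,d=r.grab_frame("scene"); W=world("scene",d)
o=r.get_obs();print(o["tcp_pos"],o["contact_force"])
# height over the pile top in nest frame
c,s=np.cos(np.radians(4.4)),np.sin(np.radians(4.4)); q=(W[...,:2]-[.583,.0507])*1e3; nx=q[...,0]*c+q[...,1]*s; ny=-q[...,0]*s+q[...,1]*c
b,g,rr=[p[...,i].astype(int) for i in range(3)]
m=(rr>150)&(g<110)&(W[...,2]>.028)&(abs(nx)<80)&(ny>-15)&(ny<100)
A=np.c_[nx[m],ny[m],np.ones(m.sum())]; k=np.linalg.lstsq(A,W[...,2][m]*1e3,rcond=None)[0]
print("tilt deg",np.degrees(k[:2]),"z at centre",k@[-23,48,1],np.percentile(nx[m],[1,99]),np.percentile(ny[m],[1,99]))
cv2.imwrite("pics/s3.png",cv2.resize(p[160:240,200:310],None,fx=7,fy=7,interpolation=cv2.INTER_CUBIC))
E
```

```text
[0.56091789 0.03756397 0.02981663] [ 0.63030448 -0.52827991  0.21633431]
tilt deg [-0.27186889  0.11952612] z at centre 35.395350332281005 [-70.76356225  26.49188127] [ 7.79341102 92.82314335]
```

View pics/s3.png

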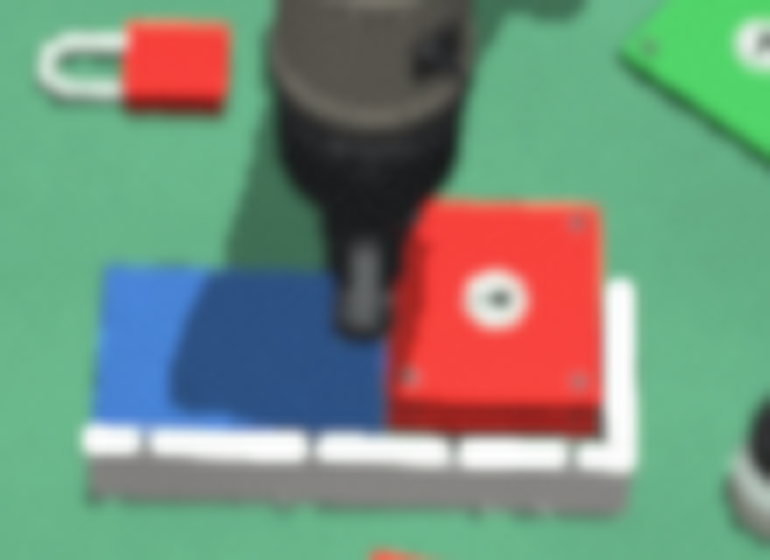

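The loose plate dropped flat onto the pile: top at 35.4 mm, tilt under 0.3°, disc at crop (496,299). Next I lift, turn 90° and go in front of the pile.

Request:
servo_tool --pt "0 0 0 0.3 -4 0 0.75" --pt "0 0 0 0.3 -5 18 0.75" --pt "0 0 5 0 -5 45 0.75" --pt "0 0 11 -5 -5 70 0.75" --pt "0 0 17 -15 0 80 0.75"

```text
clock: 5.67
tcp_pos: [0.5484, 0.0362, 0.1129]
orientation: [1.761, 2.596, 0.004]
contact_force: [1.0, -0.3, 0.0]
grip_width: 0.0217
gripper_force: 0.0
```

Request:
servo_tool --pt "0 0 6 -12 8 0 0.75" --pt "0 0 12 -24 16 0 0.75" --pt "0 0 18 -36 24 0 0.75" --pt "0 0 24 -48 32 0 0.75" --pt "0 0 30 -60 40 0 0.75"

```text
clock: 6.08
tcp_pos: [0.4853, 0.0777, 0.11]
orientation: [1.028, 2.969, 0.0]
contact_force: [0.5, -0.1, -0.0]
grip_width: 0.0212
gripper_force: 0.0
```

Request:
servo_tool --pt "0 0 6 -5 4 0 0.75" --pt "0 0 12 -10 8 0 0.75" --pt "0 0 18 -15 11 0 0.75" --pt "0 0 24 -19 13 0 0.75" --pt "0 0 30 -19 13 0 0.75"

```text
clock: 6.5
tcp_pos: [0.4659, 0.0908, 0.1098]
orientation: [-0.223, -3.133, -0.0]
contact_force: [0.0, -0.6, -0.2]
grip_width: 0.0212
gripper_force: 0.0
```

Request:
servo_tool --pt "0 0 6 0 0 0 0.75" --pt "0 0 12 0 0 0 0.75" --pt "0 0 13 0 0 0 0.75" --pt "0 0 13 0 0 0 0.75"

```text
clock: 6.83
tcp_pos: [0.4669, 0.0903, 0.1099]
orientation: [0.12, -3.139, -0.0]
contact_force: [-1.1, 0.5, 0.1]
grip_width: 0.0213
gripper_force: 0.0
```

```bash
cat > st.py <<'E'
from h import *
from scipy.spatial.transform import Rotation as R
o=r.get_obs(); y=R.from_rotvec(o["orientation"]).as_matrix()[:,1]
c,s=np.cos(np.radians(4.4)),np.sin(np.radians(4.4)); q=(o["tcp_pos"][:2]-[.583,.0507])*1e3
print(o["clock"],o["tcp_pos"],"nest",q[0]*c+q[1]*s,-q[0]*s+q[1]*c,"yaw y",np.degrees(np.arctan2(y[1],y[0])),o["contact_force"],o["joints"])
E
python3 st.py
```

```text
6.8333 [0.46691947 0.09030416 0.10987122] nest -112.70002451911208 48.39301812024394 yaw y 94.39172238450777 [-1.07011407  0.46264381  0.08524965] [-0.43087865  0.32082246  0.12845605  2.13815728 -0.06415335  0.68603851
  1.38820062]
```

Request:
servo_tool --pt "0 0 0 0 0 -30 0.75" --pt "0 0 0 0 0 -60 0.75" --pt "0 0 0 0 0 -80 0.75" --pt "0 0 0 0 0 -92 0.75" --pt "0 0 0 0 0 -98 0.75"

```text
clock: 7.25
tcp_pos: [0.4658, 0.0902, 0.0101]
orientation: [0.119, -3.137, 0.002]
contact_force: [-0.5, -0.7, -0.5]
grip_width: 0.0212
gripper_force: 0.0
```

Request:
servo_tool --pt "0 0 0 0 0 -3 0.75" --pt "0 0 0 0 0 -6 0.75" --pt "0 0 0 0 0 -6 0.75"

```text
clock: 7.5
tcp_pos: [0.4672, 0.0907, 0.006]
orientation: [-0.123, 3.139, 0.0]
contact_force: [-0.1, 0.0, 0.1]
grip_width: 0.0216
gripper_force: 0.0
```

Request:
servo_tool --pt "0 0 0 5 0.4 0 0.75" --pt "0 0 0 10 0.8 0 0.75" --pt "0 0 0 15 1.2 0 0.75" --pt "0 0 0 20 1.5 0 0.75" --pt "0 0 0 25 1.9 0 0.75"

```text
clock: 7.92
tcp_pos: [0.492, 0.0925, 0.006]
orientation: [0.124, -3.138, 0.0]
contact_force: [-3.0, -0.7, 2.0]
grip_width: 0.0211
gripper_force: 1.2
```

Request:
servo_tool --pt "0 0 0 4 0.3 0 0.75" --pt "0 0 0 8 0.6 0 0.75" --pt "0 0 0 12 0.9 0 0.75" --pt "0 0 0 16 1.2 0 0.75" --pt "0 0 0 20 1.5 0 0.75"

```text
clock: 8.33
tcp_pos: [0.5118, 0.094, 0.0055]
orientation: [0.124, -3.138, 0.0]
contact_force: [-3.3, -0.1, -1.5]
grip_width: 0.0215
gripper_force: 1.9
```

Request:
servo_tool --pt "0 0 0 1.5 0.1 0 0.75" --pt "0 0 0 3 0.2 0 0.75" --pt "0 0 0 4 0.3 0 0.75"

```text
clock: 8.58
tcp_pos: [0.5151, 0.0943, 0.0055]
orientation: [0.124, -3.137, 0.0]
contact_force: [-5.1, 0.3, 1.8]
grip_width: 0.0213
gripper_force: 2.6
```

Request:
servo_tool --pt "0 0 0 1 0.1 0 0.75" --pt "0 0 0 2 0.2 0 0.75" --pt "0 0 0 2 0.2 0 0.75"

```text
clock: 8.83
tcp_pos: [0.5176, 0.0944, 0.0056]
orientation: [0.124, -3.138, 0.0]
contact_force: [-3.5, 0.2, -1.8]
grip_width: 0.0214
gripper_force: 1.9
```

Request:
servo_tool --pt "0 0 0 0.7 0 0 0.75" --pt "0 0 0 1.4 0.1 0 0.75" --pt "0 0 0 1.4 0.1 0 0.75"

```text
clock: 9.08
tcp_pos: [0.5178, 0.0944, 0.0055]
orientation: [0.124, -3.136, 0.001]
contact_force: [-7.5, 0.5, 1.9]
grip_width: 0.0214
gripper_force: 3.6
```

Request:
servo_tool --pt "0 0 0 0.7 0 0 0.75" --pt "0 0 0 1.4 0.1 0 0.75" --pt "0 0 0 1.4 0.1 0 0.75"

```text
clock: 9.33
tcp_pos: [0.5178, 0.0944, 0.0054]
orientation: [0.124, -3.133, 0.001]
contact_force: [-11.0, -0.5, 6.3]
grip_width: 0.0213
gripper_force: 5.3
```

Request:
servo_tool --pt "0 0 0 0.8 0 0 0.75" --pt "0 0 0 1.5 0.1 0 0.75" --pt "0 0 0 1.5 0.1 0 0.75"

```text
clock: 9.58
tcp_pos: [0.5178, 0.0944, 0.0051]
orientation: [0.124, -3.131, 0.001]
contact_force: [-14.2, -0.6, 8.1]
grip_width: 0.0215
gripper_force: 7.0
```

Request:
servo_tool --pt "0 0 0 -4 -0.3 0 0.75" --pt "0 0 0 -10 -0.8 0 0.75" --pt "0 0 0 -20 -1.6 0 0.75" --pt "0 0 0 -30 -2.3 0 0.75" --pt "0 0 0 -40 -3 5 0.75"

```text
clock: 10.0
tcp_pos: [0.4812, 0.0917, 0.0106]
orientation: [0.124, -3.139, 0.0]
contact_force: [-0.5, -0.5, 0.2]
grip_width: 0.0216
gripper_force: 0.0
```

Request:
servo_tool --pt "0 0 0 0 0 30 0.75" --pt "0 0 0 0 0 65 0.75" --pt "0 0 0 0 0 100 0.75" --pt "0 0 0 0 0 130 0.75" --pt "0 0 0 0 0 150 0.75"

```text
clock: 10.42
tcp_pos: [0.4827, 0.092, 0.1642]
orientation: [-0.123, 3.135, 0.002]
contact_force: [0.6, 0.4, -0.9]
grip_width: 0.0212
gripper_force: 0.0
```

```bash
python3 - <<'E'
from h import *
r.grab_frame("scene")
p,d=r.grab_frame("scene"); np.savez("scene1.npz",p=p,d=d)
t,e=r.grab_frame("top")
a=cv2.resize(p[175:240,200:310],None,fx=7,fy=7,interpolation=cv2.INTER_CUBIC)
cv2.imwrite("pics/f1.png",a)
print(r.get_obs()["tcp_pos"],r.get_obs()["clock"])
np.savez("top1.npz",p=t,d=e)
E
```

```text
[0.48286496 0.09218109 0.16270828] 10.5667
```

View pics/f1.png

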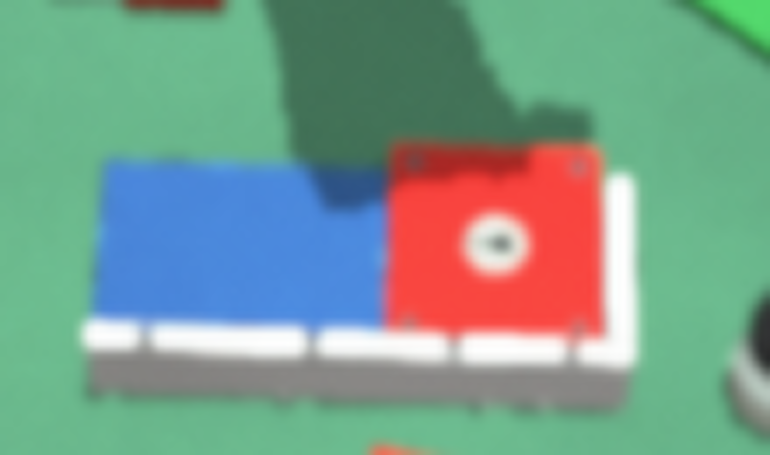

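The pile lies home against the back fence with its disc at crop (496,244). I'll move the arm aside and check flushness from the top view.

Request:
servo_tool --pt "0 0 0 -6 40 10 0.75" --pt "0 0 0 -12 80 20 0.75" --pt "0 0 0 -20 120 30 0.75" --pt "0 0 0 -28 160 40 0.75" --pt "0 0 0 -36 200 40 0.75"

```text
clock: 10.98
tcp_pos: [0.4456, 0.2934, 0.2014]
orientation: [-0.123, 3.138, 0.001]
contact_force: [2.0, 0.8, -0.2]
grip_width: 0.0214
gripper_force: 0.0
```

Request:
servo_tool --pt "0 0 0 -15 30 0 0.75" --pt "0 0 0 -30 60 0 0.75" --pt "0 0 0 -45 90 0 0.75" --pt "0 0 0 -60 120 0 0.75" --pt "0 0 0 -60 120 0 0.75"

```text
clock: 11.4
tcp_pos: [0.3803, 0.4183, 0.1993]
orientation: [0.139, -3.135, -0.004]
contact_force: [-0.6, 0.6, -0.3]
grip_width: 0.0212
gripper_force: 0.0
```

```bash
python3 - <<'E'
from fit import *
t,e=r.grab_frame("top"); s,d=r.grab_frame("scene")
cv2.imwrite("pics/f2.png",cv2.resize(t[165:265,190:310],None,fx=6,fy=6,interpolation=cv2.INTER_CUBIC))
c,q=np.cos(np.radians(4.4)),np.sin(np.radians(4.4))
def N(w): a=(w[:,:2]-[.583,.0507])*1e3; return np.c_[a@[c,q],a@[-q,c]].round(1).tolist()
print("scene disc+corners",N(world("scene",uv=px([(496,244),(393,145),(602,148),(604,336),(385,330)],7,(200,175)),z=.036)))
W=world("scene",d); P=N(W.reshape(-1,3)); P=np.array(P).reshape(384,512,2)
m=(s[...,2]>150)&(s[...,1]<110)&(abs(P[...,0])<60)&(P[...,1]>-5)&(P[...,1]<100)
A=np.c_[P[m],np.ones(m.sum())]; k=np.linalg.lstsq(A,W[m][:,2]*1e3,rcond=None)[0]; print("tilt",np.degrees(k[:2]),"z",k@[0,48,1])
E
```

```text
scene disc+corners [[1.2, 48.9], [-46.9, 3.3], [-48.9, 95.0], [44.3, 95.0], [45.0, 2.1]]
tilt [1.19819606 1.68972659] z 35.185722752970236
```

View pics/f2.png

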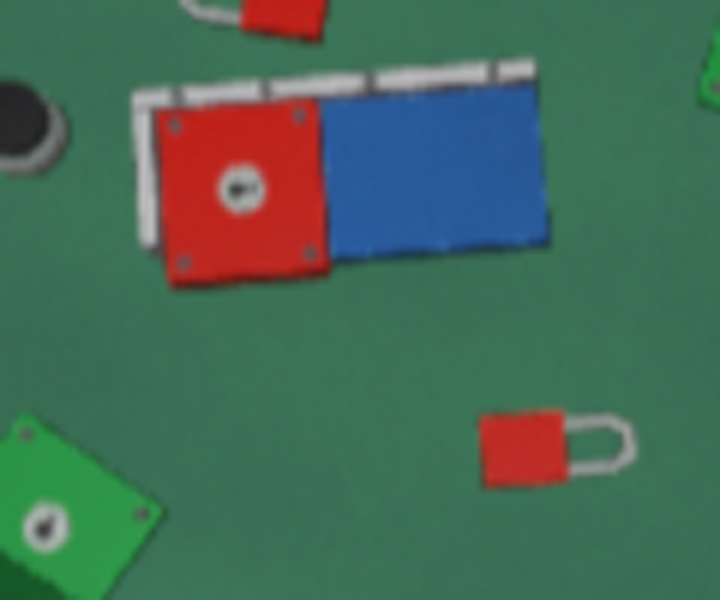

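The top view shows the pile squared in the pocket against the back fence, with its disc at (242,189). The padlock is where it was. I'll recheck the tilt on interior pixels only.

```bash
python3 - <<'E'
from h import *
c,q=np.cos(np.radians(4.4)),np.sin(np.radians(4.4))
for n in("top","scene","top","scene"):
    s,d=r.grab_frame(n); W=world(n,d); a=(W[...,:2]-[.583,.0507])*1e3; x=a@[c,q]; y=a@[-q,c]
    m=(abs(x)<38)&(abs(y-48)<36); A=np.c_[x[m],y[m],np.ones(m.sum())]; k=np.linalg.lstsq(A,W[m][:,2]*1e3,rcond=None)[0]; print(n,m.sum(),"tilt",np.degrees(k[:2]).round(2),"z",k@[0,48,1])
E
```

```text
top 463 tilt [ 0.3  -0.02] z 36.335530846051995
scene 527 tilt [-0.08  0.44] z 35.5144173314019
top 459 tilt [0.02 0.1 ] z 36.167900266952564
scene 520 tilt [0.49 0.71] z 35.49131959929373
```

Flat within the depth noise, at 36 mm. Handing in.

```bash
python3 -c "
from bench import r
print(r.hand_in())"
```

```text
the job is handed in; nothing more can be done
None
```

The loose plate is on top of the pile and all three plates are pushed home. The top plate lies flat at about 36 mm in the pocket. The push stopped firmly at the back fence (14 N), and nothing else was touched. I handed the job in after about 12 s of robot time; no verdict came back.

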